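# Lift an off-centre cast lever from a parts drawer and hold it level over its fixture

## Task

Pull the top drawer of the blue-fronted parts cabinet out to its stop and leave it open, then grip the cast-iron lever lying in it at its balance point (the yellow band) and lift it out level. Finish while holding the lever still and level above the red fixture, touching nothing but the gripper, with the big bore over the thick stud, the small bore over the thin pin, and its underside about 5 cm above their tops. Do not tip the lever, let it touch the fixture, or move the starter motor or the wrench that stand and lie nearby.

Things in the scene. Friction and masses are not known exactly. Their poses are not given: they have to be found in the camera images.
- cabinet_front (a point): Middle of the upper front edge of the fixed low steel parts cabinet (grey, blue drawer fronts; 253 mm deep along its x, 360 mm wide along its y, 124 mm high, two drawers one above the other): the point in the plane of the shut fronts, at the height of the cabinet top. Its -x axis points out of the front, the way drawers pull; z up. A yellow tray and carton (up to 70 mm high) stand on the rear half.
- cabinet_drawer0 (a joint): Travel of the TOP drawer, m: 0 shut, 0.176 at its stop. Starts 30 to 55 mm open; slides freely (1 N) and stays where left. Inside 318 mm wide, 208 long, walls 36 high and 6 thick, inner floor 72 mm above the bench; blue front panel 15 mm thick, top about 112 mm above the bench. Two loose brass bushes lie towards its rear corners.
- cabinet_drawer0_handle (a point): Middle of the top drawer's bar handle: a level steel bar 11 mm thick and 120 mm long, parallel to the front (along the cabinet's y), its centre line 35 mm in front of the blue front panel (29 mm free gap behind it) and 91 mm above the bench. It moves with the drawer. The lower drawer's handle is 50 mm below it.
- lever: Dark cast-iron lever, 0.45-0.65 kg, flat in the top drawer, roughly across it, heavy end to the cabinet's +y; mostly hidden until opened. Boss 44 mm dia, 32 high, 18 bore; arm 16 wide, from 8 to 26 mm above the underside; light eye 26 dia, 28 high, 12 bore; bore to bore 140, 175 overall. Origin at the underside below the balance point, 44 mm from the boss bore; x along the arm to the eye, z up.
- lever_balance (a point): The balance point (centre of mass, seen from above): centre of the yellow painted band, 14 mm long, round the lever's arm; in the middle of the arm, 17 mm above the lever's underside.
- lever_boss (a point): Centre of the big bore at the lever's underside (lever x = -44 mm).
- lever_eye (a point): Centre of the small bore at the lever's underside (lever x = +96 mm).
- fixture: Assembly fixture fixed on the bench to the left of the cabinet: red base plate 210 x 70 x 14 mm with two upright steel pegs on its centre line, 140 mm apart. Origin under the plate's centre; x points from the thick stud to the thin pin, z up.
- stud_top (a point): Centre of the top of the thick stud (16 mm diameter above a 38 mm shoulder), 64 mm above the bench, at fixture x = -70 mm. The lever's big bore belongs above it.
- pin_top (a point): Centre of the top of the thin pin (9 mm diameter above a 24 mm shoulder), 64 mm above the bench, at fixture x = +70 mm. The lever's small bore belongs above it.
- motor: Bystander: starter motor standing upright, black body 90 mm diameter with an aluminium end, 172 mm high, 2.5 kg. Origin under its centre.
- wrench: Bystander: steel wrench 180 mm long lying flat on the bench in front of the cabinet. The open drawer passes above it.
Things that resemble listed ones, but are neither listed nor needed, are in the scene too. Several things look just like the fixture: the one meant starts farthest to the robot's left.

How it is judged:
By the outcome, as a careful person would: the job done as asked, in the order asked, and still so for the second after the job is handed in, while the arm keeps its last pose, push and grip.
It also fails if it takes over 59 s, if anything falls off the work surface, if the arm or the gripper's body presses on something with over 40 N, if the wrist force passes 120 N, or if a joint passes its speed limit or range.

## Robot

A 6-joint arm with a two-finger parallel gripper is mounted at the origin on the work surface. World frame = base frame: x ahead of the robot, y to its left, z up, the work surface at z = 0. Lengths are in mm, angles in rad, forces in N, time in s.
With the tool pointing down it reaches from about 425 to 925 mm from the base axis. Payload 12.5 kg.
Tool frame: the origin (TCP) lies between the finger pads; the fingertips stand 22 mm ahead of it and the grasp point (between the pads) lies 3 mm ahead of it (bot.tip_reach is the z of the fingertips in the tool frame, in mm); z points along the fingers, y is the line along which they close (so a half turn about z gives the same grasp; the last joint's range is limited). The gripper opens to 85 mm and grips with 20 to 120 N. Pads are 22 mm wide; open, the fingers measure 114 mm over their backs; the gripper's body (76 mm by 85 mm) begins 54 mm behind the grasp point. The pads swing forward as they close: fully open they stand 13 mm farther back than shut.
Start: joints at [1.218, 0.491, 1.559, -0, 1.092, -0.106], TCP at [152.669, 606.081, 253.327] pointing down, gripper open.
Joint ranges: [-3.1, 3.1], [-0.84, 2.19], [0.05, 2.79], [-1.13, 4.28], [0.06, 2.93], [-2.69, 2.69]. Speed limits (rad/s): [2.22, 2.22, 2.79, 3.14, 3.14, 3.14].

## Interface

Orientations are given as a unit quaternion [w, x, y, z].
In Python, from bench import bot, camera, camera_info, workorder gives the robot as it stands.
- The arm moves only by the tool drive_tool, never from a script. Its argument "increments" is a list that holds one entry, the list of rows, each a list of 7 numbers: the closure in counts, from 0 (fully open) to 255 (shut), then the shift along the world's x, y, z in m, then the turn, a rotation vector about the world's x, y, z in degrees. A call has 1 to 20 rows; each row is the pose to reach, as a shift and turn from the pose commanded when the call began; what a row does not reach only later rows make up. A row lasts 1/12 s, in which the tool goes at most 41.7 mm and 7.16 degrees, less where a joint would pass 70% of its speed; a pose out of reach is approached as far as the arm can. A call with a gripper value outside its range is refused whole. The fingers move at their own pace and stop on an object; "force" is the grip in N (left out, the last holds). Time passes only in rows, so rows that repeat a pose let the fingers close. It gives the time, the measured TCP pose, the force, the opening and the grip force at its end, in the units of the state.
- bot.sense(): the state, without advancing time (a new reading comes with each control period).
- camera(name): name is "scene" or "top" or "wrist"; returns (picture, depth): 420x560x3 uint8, red, green, blue; 420x560 float32, mm along the optical axis (not along the pixel's ray), 0 where there is no reading.
- camera_info(name): a dict with "fx", "fy", "cx", "cy" (pixels), "rvec" (rotation vector, rad) and "tvec" (3), from world to camera coordinates, as OpenCV has them; the wrist camera has in their place "mount" (4x4, takes a point from camera to tool coordinates, whose origin is the TCP and whose axes are the flange's). Camera axes: x right, y down, z forward; pixel columns grow to the right and rows downward; lengths in mm; the calibration is good to about 2 mm. A picture is of the moment at which its call begins: read the wrist's pose just before it. camera_info takes no time and is no camera call.
- workorder.sign_off(): hands the job in; it is judged then, once.
The state is a dict: "clock": time; "joint_pos": joint angles; "joint_velocities": joint speeds; "joint_efforts": joint torques, N m; "tcp_pos": TCP position; "tcp_rot": TCP orientation; "force": force on the tool from outside, world axes, zero at the start; "wrist_torque": the same for the moment, N m; "opening": opening from 0.0 (shut) to 1.0 (fully open); "gripper_force": force on a finger pad.
Only numpy, scipy, OpenCV 4.12 (cv2) and the standard library are available. Lean on these libraries where they do the work, as an engineer would, in place of code of your own. Each camera call takes 0.05 s, during which the arm holds its last target. There are 200 camera calls.

## Working session

There is one attempt and no reset: what is moved stays moved. The work goes in short steps, Python scripts to look and compute and a tool call to move; the robot and the scene stay as the last step left them, time stands still between calls to the robot, and variables do not carry over. Pictures are saved under pics/ and viewed, at most 10 in all, crops included, and the job is handed in when it is done.

Besides the shell and the picture viewer there is one more tool, called in YAML: its name, and indented under it one key for each argument. drive_tool: Moves the arm, as the interface text tells. Its arguments: {"type":"object","properties":{"increments":{"type":"array"},"force":{"type":"number"}},"required":["increments"]}

```bash
ls; mkdir -p pics; cat > h.py <<'E'
import numpy as np, cv2
from scipy.spatial.transform import Rotation as R
from bench import bot, camera, camera_info, workorder
def cam(name):
    """K, camera->world 4x4"""
    i=camera_info(name); K=np.array([[i['fx'],0,i['cx']],[0,i['fy'],i['cy']],[0,0,1.]])
    T=np.eye(4)
    if 'mount' in i:
        s=bot.sense(); T[:3,:3]=R.from_quat(np.roll(s['tcp_rot'],-1)).as_matrix(); T[:3,3]=s['tcp_pos']
        T=T@np.array(i['mount'])
    else:
        r=cv2.Rodrigues(np.array(i['rvec'],float))[0]; T[:3,:3]=r.T; T[:3,3]=-r.T@np.array(i['tvec'],float).ravel()
    return K,T
def shot(name):
    K,T=cam(name); p,d=camera(name); return K,T,p,d
def plane(K,T,u,v,z):
    r=T[:3,:3]@np.linalg.inv(K)@np.array([u,v,1.]); return T[:3,3]+r*(z-T[2,3])/r[2]
def cloud(K,T,d):
    v,u=np.mgrid[:d.shape[0],:d.shape[1]]
    P=np.stack([(u-K[0,2])/K[0,0]*d,(v-K[1,2])/K[1,1]*d,d],-1)@T[:3,:3].T+T[:3,3]
    P[d<=0]=np.nan; return P
def save(n,p): cv2.imwrite('pics/'+n+'.png',cv2.cvtColor(p,cv2.COLOR_RGB2BGR))
E
python3 - <<'E'
from h import *
for n in('scene','top'):
    K,T,p,d=shot(n); save(n+'0',p); np.savez(n+'0.npz',K=K,T=T,p=p,d=d); print(n,K[0,0],T.round(2).tolist())
s=bot.sense();print(s)
E
```

```text
pics
scene 424.56322807176474 [[-0.27, 0.55, -0.79, 1394.4], [0.96, 0.15, -0.22, 279.63], [-0.01, -0.82, -0.57, 688.37], [0.0, 0.0, 0.0, 1.0]]
top 398.19465308630424 [[-0.02, -0.99, 0.1, 465.63], [-1.0, 0.01, -0.01, 63.11], [0.01, -0.1, -0.99, 1116.1], [0.0, 0.0, 0.0, 1.0]]
{'clock': 0.1, 'joint_pos': array([ 1.21842755e+00,  4.91514331e-01,  1.55940717e+00, -4.32357361e-06,
        1.09170816e+00, -1.05620962e-01]), 'joint_velocities': array([ 0.00047688, -0.00103441, -0.00193995,  0.00089642, -0.00102563,
        0.00094212]), 'joint_efforts': array([ 2.59890534e-03, -6.19444513e+01, -2.62026590e+01, -1.16708861e-04,
        2.93286961e-03, -3.12253519e-05]), 'tcp_pos': array([152.58414294, 605.89629825, 252.77039013]), 'tcp_rot': array([-1.15831622e-04,  1.23060158e-01,  9.92399077e-01, -5.05402480e-04]), 'force': array([-0.32096127, -0.08057087, -0.01909398]), 'wrist_torque': array([ 0.02839321,  0.01255833, -0.00342731]), 'gripper_force': 0.0, 'opening': 1.001443945312691}
```

View pics/scene0.png

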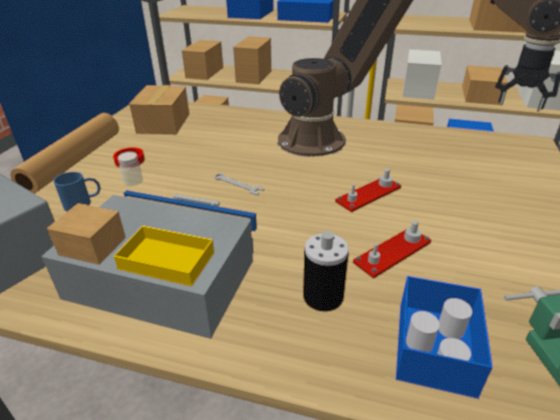

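View pics/top0.png

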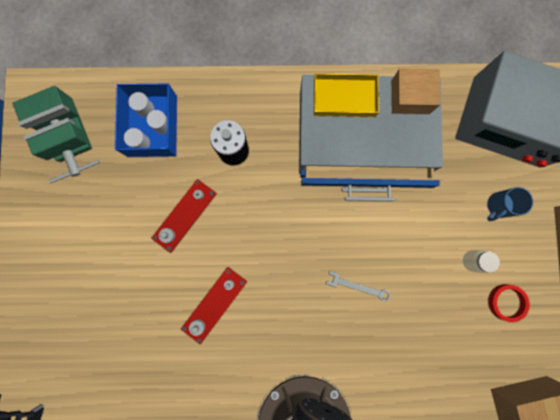

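The scene view shows the cabinet at (160,255), the motor at (325,270) and two red fixtures at (370,193) and (393,250). In the top view the two fixtures are at (184,216) and (214,305), the drawer front is the blue bar along row 183, its handle is near (370,195), the wrench is at (357,287) and the motor at (230,142).

Next I'll measure all of these.

```bash
python3 - <<'E'
from h import *
f=np.load('top0.npz');K,T,p,d=[f[k] for k in 'KTpd']; P=cloud(K,T,d)
hsv=cv2.cvtColor(p,cv2.COLOR_RGB2HSV)
red=cv2.inRange(hsv,(0,150,80),(8,255,255))|cv2.inRange(hsv,(172,150,80),(180,255,255))
for c in cv2.findContours(red,0,2)[0]:
    if cv2.contourArea(c)<400: continue
    r=cv2.minAreaRect(c); b=cv2.boxPoints(r)
    w=np.array([plane(K,T,*q,14)[:2] for q in b]); 
    print('red',np.round(r[0]),w.mean(0).round(1),'sides',np.linalg.norm(np.diff(w,axis=0),axis=1).round(), 'depth pt',P[int(r[0][1]),int(r[0][0])].round(1))
    # pegs : points higher than 50
    m=np.zeros_like(red); cv2.drawContours(m,[cv2.convexHull(c)],-1,255,-1); m=cv2.dilate(m,np.ones((9,9)))
    n,l,st,ce=cv2.connectedComponentsWithStats(((m>0)&(P[...,2]>22)).astype(np.uint8))
    for i in range(1,n):
        q=P[l==i]; t=q[q[:,2]>55]
        print('  peg px',ce[i].round(1),'n',len(q),'mean',np.nanmean(q,0).round(1),'top n',len(t),np.nanmean(t,0).round(1) if len(t) else '', 'zmax',np.nanmax(q[:,2]).round(1))
# drawer front blue, cabinet top
blue=cv2.inRange(hsv,(100,150,60),(125,255,200)); blue[:, :295]=0; blue[:,445:]=0
q=P[(blue>0)&(P[...,2]>100)&(P[...,2]<125)]; print('front n',len(q),q.mean(0),'min',np.percentile(q,2,0),'max',np.percentile(q,98,0)); print('fit',cv2.fitLine(q[:,:2].astype(np.float32),2,0,1,1).ravel())
g=(abs(P[...,2]-124)<6)&(hsv[...,1]<90); g[:,:295]=0; g[:,445:]=0; g[:60]=0;g[175:]=0
c=max(cv2.findContours(cv2.morphologyEx(g.astype(np.uint8),cv2.MORPH_CLOSE,np.ones((45,45))),0,2)[0],key=cv2.contourArea)
r=cv2.minAreaRect(c);print('cab',r,[plane(K,T,*x,124).round(1) for x in cv2.boxPoints(r)],np.nanmedian(P[g],0))
h=(abs(P[...,2]-94)<9)&(hsv[...,1]<90); h[:183]=0;h[205:]=0;h[:,335:][:,70:]=0;h[:,:335]=0
print('handle',h.sum(),np.nanmean(P[h],0),np.percentile(P[h],[2,98],0))
# wrench, motor
w=(P[...,2]>3)&(P[...,2]<30)&(hsv[...,1]<80);w[:265]=0;w[305:]=0;w[:,:315]=0;w[:,400:]=0
print('wrench',np.nanmin(P[w],0),np.nanmax(P[w],0))
m=(P[...,2]>150); m[:, :205]=0; m[:,255:]=0;m[175:]=0;print('motor',np.nanmedian(P[m],0),np.nanmax(P[m],0))
E
```

```text
red [510. 303.] [ 307.9 -566.9] sides [102.  96. 101.] depth pt [ 305.9 -572.6    1.7]
  peg px [509.7 303.3] n 556 mean [ 309.2 -555.7   29.8] top n 0  zmax 37.5
red [214. 305.] [316.  240.9] sides [209.  68. 208.] depth pt [315.7 242.3  16.6]
  peg px [227. 270.] n 1 mean [409.  203.7  22.4] top n 0  zmax 22.4
  peg px [226. 273.] n 1 mean [401.  206.4  22.1] top n 0  zmax 22.1
  peg px [228.  284.9] n 68 mean [370.6 198.9  39.9] top n 10 [370.8 199.1  64. ] zmax 67.9
  peg px [241.2 283. ] n 6 mean [373.7 165.3  23. ] top n 0  zmax 24.6
  peg px [195.9 327.6] n 180 mean [261.4 283.1  40.8] top n 33 [259.8 284.6  64.3] zmax 68.0
  peg px [184. 327.] n 1 mean [260.2 318.5  23.2] top n 0  zmax 23.2
  peg px [182.5 329. ] n 2 mean [255.2 322.3  24. ] top n 0  zmax 25.7
red [184. 215.] [561.2 324.3] sides [208.  70. 207.] depth pt [561.5 326.7  12.8]
  peg px [195.5 183.5] n 2 mean [647.6 290.4  23.7] top n 0  zmax 24.0
  peg px [197. 182.] n 1 mean [652.  286.6  22.2] top n 0  zmax 22.2
  peg px [197.3 194.7] n 64 mean [614.1 281.9  39.3] top n 9 [614.9 282.7  64.7] zmax 68.7
  peg px
[... 547 characters left out ...]
17438258  -6.95383395 116.06035541]
fit [ 3.1043148e-02  9.9951804e-01  6.3004224e+02 -1.7053087e+02]
cab ((371.509765625, 121.23731231689453), (142.1421661376953, 90.96688842773438), 0.7345209717750549) [array([672.5,   5.9, 124. ]), array([912.3,  -1.9, 124. ]), array([ 902.8, -371.4,  124. ]), array([ 662.8, -354.7,  124. ])] [ 743.94663517 -184.26985912  125.00120705]
handle 329 [ 598.98180377 -173.35246308   95.38705515] [[ 583.08088342 -248.68973736   86.97750628]
 [ 626.39213525 -102.85784567  100.24679516]]
wrench [ 317.195974   -241.73885087    3.19407097] [401.04569661 -65.425504    13.53736832]
motor [742.82559098 188.30631015 172.4556465 ] [755.6946817  200.52375662 176.84675679]
```

```bash
python3 - <<'E'
from h import *
a=np.load('top0.npz')['p'];b=np.load('scene0.npz')['p']
x=cv2.resize(a[150:350,140:280],(420,600)); y=cv2.resize(b[130:280,330:450],(380,475)); o=np.zeros((600,800,3),np.uint8);o[:,:420]=x;o[:475,420:]=y;save('crop',o)
E
```

```text
(no output)
```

View pics/crop.png

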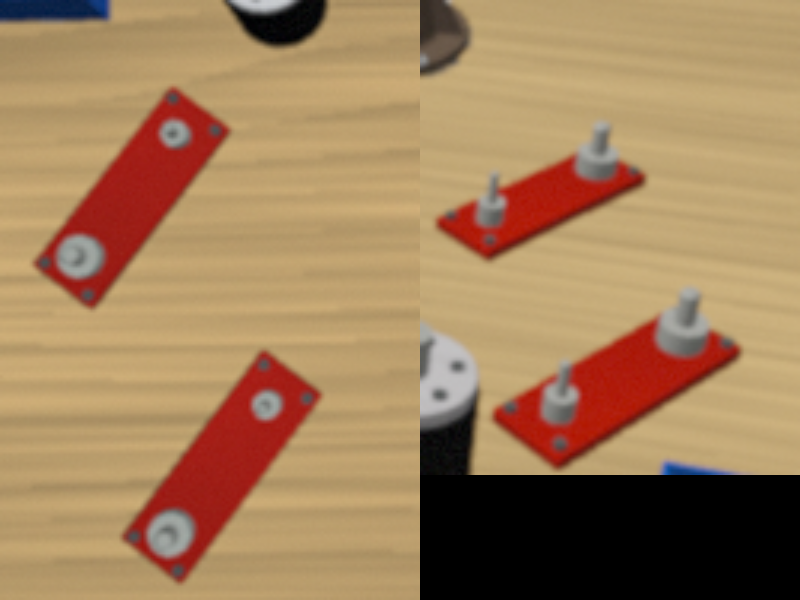

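The listed fixture could be confused with two: (184,216) top-view with y≈324 and (214,305) with y≈241. The one meant is (184,216), since it is farther left, and its pegs measure 139.5 mm apart at z 64, as they should. The handle could be confused with the lower drawer's bar. The crop confirms the thick stud is at the lower-left of the plate, about (504,368), and the pin at about (615,282). I'll move to above the handle.

drive_tool:
  increments:
    - [[120,0.03,-0.03,0,0,0,-7],[120,0.06,-0.06,0,0,0,-14],[120,0.09,-0.088,0,0,0,-21],[120,0.12,-0.116,0,0,0,-28],[120,0.15,-0.145,0,0,0,-35],[120,0.18,-0.174,0,0,0,-42],[120,0.21,-0.203,0,0,0,-49],[120,0.24,-0.232,0,0,0,-56],[120,0.27,-0.26,0,0,0,-63],[120,0.3,-0.29,0,0,0,-70],[120,0.317,-0.32,0,0,0,-77.7],[120,0.33,-0.358,0,0,0,-77.7],[120,0.342,-0.397,0,0,0,-77.7],[120,0.354,-0.436,0,0,0,-77.7],[120,0.366,-0.475,0,0,0,-77.7],[120,0.378,-0.514,0,0,0,-77.7],[120,0.39,-0.553,0,0,0,-77.7],[120,0.4,-0.592,0,0,0,-77.7],[120,0.41,-0.631,0,0,0,-77.7],[120,0.42,-0.67,0,0,0,-77.7]]

```text
clock: 1.77
tcp_pos: [572.7, -66.0, 253.1]
tcp_rot: [-0.0, 0.718, 0.696, -0.0]
force: [-0.4, -0.1, -0.4]
opening: 0.533
gripper_force: 0.0
```

drive_tool:
  increments:
    - [[160,0.003,-0.04,0,0,0,0],[160,0.006,-0.08,0,0,0,0],[160,0.01,-0.11,-0.01,0,0,0],[160,0.01,-0.11,-0.02,0,0,0],[160,0.01,-0.11,-0.02,0,0,0]]

```text
clock: 2.18
tcp_pos: [581.7, -175.1, 230.9]
tcp_rot: [-0.002, 0.719, 0.695, -0.001]
force: [0.2, 0.6, 0.3]
opening: 0.37
gripper_force: 0.0
```

```bash
python3 - <<'E'
from h import *
K,T,p,d=shot('wrist'); save('w1',p); np.savez('w1.npz',K=K,T=T,p=p,d=d); s=bot.sense(); print(s['clock'],s['tcp_pos'],s['tcp_rot'],s['opening'],camera_info('wrist')['mount'],T[:3,3])
P=cloud(K,T,d); hsv=cv2.cvtColor(p,cv2.COLOR_RGB2HSV)
b=cv2.inRange(hsv,(100,130,40),(125,255,220))>0
q=P[b&(abs(P[...,2]-112)<5)];print('front',len(q),q.mean(0),np.percentile(q,[2,98],0),cv2.fitLine(q[:,:2].astype(np.float32),2,0,1,1).ravel())
h=(abs(P[...,2]-96)<5)&~b&(P[...,0]<605)&(P[...,0]>560); q=P[h]
print('bar',len(q),q.mean(0),np.percentile(q,[2,98],0))
E
```

```text
2.2333 [ 582.04097358 -173.95238304  232.06181269] [-1.30596734e-03  7.18781780e-01  6.95234384e-01 -4.45439819e-04] 0.3691141530981741 [[ 4.96551807e-04 -9.56353374e-01 -2.92212213e-01  7.42370563e+01]
 [ 9.99999356e-01  1.76635801e-04  1.12118942e-03  4.05857663e-01]
 [-1.02063815e-03 -2.92212581e-01  9.56352846e-01 -1.20262100e+02]
 [ 0.00000000e+00  0.00000000e+00  0.00000000e+00  1.00000000e+00]] [ 585.14297617 -101.10826788  351.28949572]
front 6328 [ 634.20032171 -129.08634032  110.9305148 ] [[ 626.16340588 -220.25332281  108.53695235]
 [ 642.22058061  -54.33906708  112.45320469]] [ 2.8653113e-02  9.9958944e-01  6.3420032e+02 -1.2908633e+02]
bar 2922 [ 592.02955995 -169.28075653   94.80548733] [[ 585.20681951 -232.87054661   91.7000282 ]
 [ 603.1649061  -111.90041862   96.9708819 ]]
```

View pics/w1.png

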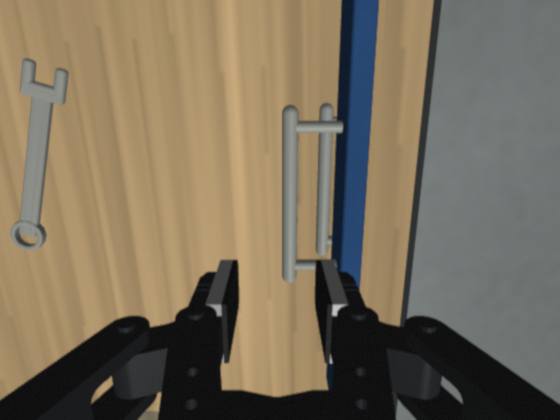

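The wrist view shows the upper bar at (290,195), the lower bar behind it at (325,180), the blue panel at column 355 and the wrench at (40,150). The bar centre is about (590.5,-172), 91 mm high, so it is the top handle. I'll straddle it and grip.

drive_tool:
  increments:
    - [[177,0.008,0.002,-0.01,0,0,0],[177,0.008,0.002,-0.04,0,0,0],[177,0.008,0.002,-0.075,0,0,0],[177,0.008,0.002,-0.095,0,0,0],[177,0.008,0.002,-0.11,0,0,0],[177,0.008,0.002,-0.12,0,0,0],[177,0.008,0.002,-0.13,0,0,0],[177,0.008,0.002,-0.138,0,0,0],[177,0.008,0.002,-0.138,0,0,0],[200,0.008,0.002,-0.138,0,0,0],[230,0.008,0.002,-0.138,0,0,0],[230,0.008,0.002,-0.138,0,0,0],[230,0.008,0.002,-0.138,0,0,0]]
  force: 25

```text
clock: 3.32
tcp_pos: [591.0, -171.9, 96.1]
tcp_rot: [0.001, 0.718, 0.696, 0.0]
force: [-0.4, 1.9, 1.0]
opening: 0.115
gripper_force: 24.6
```

drive_tool:
  increments:
    - [[230,-0.004,0,0,0,0,0],[230,-0.014,0,0,0,0,0],[230,-0.026,0.001,0,0,0,0],[230,-0.038,0.001,0,0,0,0],[230,-0.05,0.0015,0,0,0,0],[230,-0.062,0.002,0,0,0,0],[230,-0.074,0.002,0,0,0,0],[230,-0.084,0.0025,0,0,0,0],[230,-0.094,0.003,0,0,0,0],[230,-0.103,0.003,0,0,0,0],[230,-0.11,0.003,0,0,0,0],[230,-0.115,0.0033,0,0,0,0],[230,-0.118,0.0035,0,0,0,0],[230,-0.12,0.0035,0,0,0,0],[230,-0.12,0.0035,0,0,0,0]]

```text
clock: 4.57
tcp_pos: [470.0, -168.2, 95.9]
tcp_rot: [0.0, 0.718, 0.696, 0.0]
force: [-1.5, 4.4, 10.1]
opening: 0.119
gripper_force: 25.6
```

drive_tool:
  increments:
    - [[230,-0.003,0,0,0,0,0],[230,-0.006,0,0,0,0,0],[230,-0.009,0,0,0,0,0],[230,-0.011,0,0,0,0,0],[230,-0.011,0,0,0,0,0]]

```text
clock: 4.98
tcp_pos: [458.9, -167.9, 95.9]
tcp_rot: [-0.0, 0.718, 0.696, 0.0]
force: [-1.3, 6.7, 11.2]
opening: 0.116
gripper_force: 25.7
```

drive_tool:
  increments:
    - [[230,-0.002,0,0,0,0,0],[230,-0.004,0,0,0,0,0],[230,-0.006,0,0,0,0,0],[230,-0.006,0,0,0,0,0]]

```text
clock: 5.32
tcp_pos: [452.9, -167.7, 95.9]
tcp_rot: [-0.0, 0.718, 0.696, 0.0]
force: [-0.1, 9.3, 11.8]
opening: 0.117
gripper_force: 25.7
```

drive_tool:
  increments:
    - [[230,-0.002,0.0005,0,0,0,0],[230,-0.004,0.0007,0,0,0,0],[230,-0.006,0.001,0,0,0,0],[230,-0.006,0.001,0,0,0,0]]

```text
clock: 5.65
tcp_pos: [447.3, -167.5, 95.9]
tcp_rot: [0.0, 0.718, 0.696, 0.0]
force: [-2.6, 1.7, 9.3]
opening: 0.115
gripper_force: 25.6
```

drive_tool:
  increments:
    - [[230,-0.002,0,0,0,0,0],[230,-0.004,0,0,0,0,0],[230,-0.005,0,0,0,0,0],[230,-0.005,0,0,0,0,0]]

```text
clock: 5.98
tcp_pos: [444.8, -167.5, 96.0]
tcp_rot: [0.003, 0.719, 0.695, 0.002]
force: [15.5, 11.4, 1.2]
opening: 0.117
gripper_force: 25.2
```

The drawer is at its stop: 15 N back-force after 146 mm of travel. I'll release it, rise and look into the drawer.

drive_tool:
  increments:
    - [[200,0.003,0,0,0,0,0],[177,0.003,0,0,0,0,0],[177,0.003,0,0,0,0,0],[177,0.003,0,0,0,0,0],[177,0.003,0,0.01,0,0,0],[177,0.003,0,0.03,0,0,0],[177,0.003,0,0.06,0,0,0],[150,0.003,0,0.1,0,0,0],[120,0.03,0,0.13,0,0,0],[120,0.06,0,0.15,0,0,0],[120,0.1,0,0.16,0,0,0],[120,0.13,0,0.16,0,0,0],[120,0.14,0,0.16,0,0,0],[120,0.14,0,0.16,0,0,0]]

```text
clock: 7.15
tcp_pos: [583.8, -167.3, 254.4]
tcp_rot: [-0.0, 0.718, 0.696, -0.0]
force: [-0.4, 0.5, 0.4]
opening: 0.531
gripper_force: 0.0
```

```bash
python3 - <<'E'
from h import *
K,T,p,d=shot('wrist'); save('w2',p); np.savez('w2.npz',K=K,T=T,p=p,d=d); s=bot.sense(); print(s['clock'],s['tcp_pos'])
P=cloud(K,T,d); hsv=cv2.cvtColor(p,cv2.COLOR_RGB2HSV)
b=cv2.inRange(hsv,(100,130,40),(125,255,220))>0
q=P[b&(abs(P[...,2]-112)<5)];print('front',len(q),q.mean(0),cv2.fitLine(q[:,:2].astype(np.float32),2,0,1,1).ravel())
y=cv2.inRange(hsv,(20,120,100),(35,255,255))
n,l,st,ce=cv2.connectedComponentsWithStats(y)
for i in range(1,n):
    if st[i,4]>60: print('yel',ce[i],st[i],np.nanmean(P[l==i],0))
E
```

```text
7.2 [ 582.30486841 -167.28167189  254.25688641]
front 6641 [ 490.50091321 -132.47582338  110.73313549] [ 3.1576585e-02  9.9950135e-01  4.9050092e+02 -1.3247583e+02]
yel [394.05777778  24.70666667] [377  11  39  23 225] [669.04886927 -50.9296293   88.89212817]
yel [275.64009112 182.18678815] [263 171  26  23 439] [ 584.12764299 -157.69856039   96.73726284]
```

View pics/w2.png

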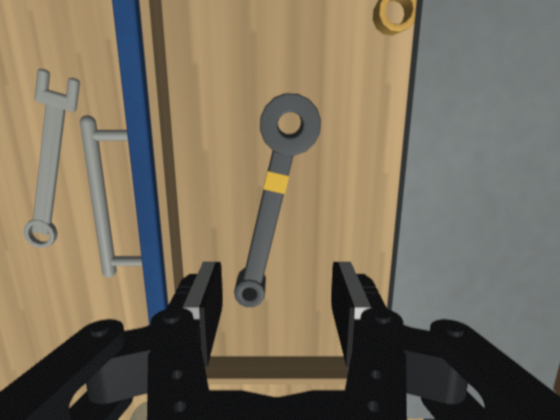

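The lever lies in the drawer with its boss bore at (290,124), yellow band at (276,182) and eye at (250,292), heavy end towards +y. The drawer panel is at column 140 and the wrench is untouched on the bench.

```bash
cat > lev.py <<'E'
from h import *
def lever(K,T,p,d,zu):
    """boss, eye, band (world) for an underside at height zu: hole outlines of the rims"""
    P=cloud(K,T,d); hsv=cv2.cvtColor(p,cv2.COLOR_RGB2HSV)
    y=cv2.inRange(hsv,(20,120,100),(35,255,255)); n,l,st,ce=cv2.connectedComponentsWithStats(y)
    ok=[i for i in range(1,n) if st[i,4]>60 and abs(np.nanmedian(P[l==i][:,2])-zu-25)<7]
    i=max(ok,key=lambda i:st[i,4])
    return plane(K,T,*ce[i],zu+25.5)
def rim(K,T,p,px,z,rmm):
    """centre of a disc top of radius rmm near px by dark mask contour -> circle"""
    g=cv2.cvtColor(p,cv2.COLOR_RGB2GRAY); 
    s=K[0,0]/np.linalg.norm(plane(K,T,*px,z)-T[:3,3]); R_=int(s*rmm*1.5)
    x0,y0=int(px[0])-R_,int(px[1])-R_; c=cv2.GaussianBlur(g[y0:y0+2*R_,x0:x0+2*R_],(3,3),0)
    h=cv2.HoughCircles(c,cv2.HOUGH_GRADIENT,1.0,100,param1=100,param2=8,minRadius=int(s*rmm*.8),maxRadius=int(s*rmm*1.2))
    u,v,r=h[0,0]; return plane(K,T,x0+u,y0+v,z)[:3],(x0+u,y0+v,r/s)
E
python3 - <<'E'
from lev import *
f=np.load('w2.npz');K,T,p,d=[f[k] for k in 'KTpd']
B=lever(K,T,p,d,72); a,ai=rim(K,T,p,(290,124),104,22); e,ei=rim(K,T,p,(250,292),100,13)
a2,ai2=rim(K,T,p,(290,124),104,9)
print('band',B,'boss',a,ai,'bore',a2,ai2,'eye',e,ei)
v=e-a; v[2]=0; L=np.linalg.norm(v); print(L,np.degrees(np.arctan2(v[1],v[0])),'bal',a+v*44/L)
P=cloud(K,T,d); print(P[150,290],P[124,270], P[240,330])
E
```

```text
band [ 584.1252325  -157.51585786   97.5       ] boss [ 595.20771148 -115.51743271  104.        ] (np.float32(289.5), np.float32(125.5), np.float64(21.73590658886239)) bore [ 594.56440574 -112.74848935  104.        ] (np.float32(288.5), np.float32(121.5), np.float64(8.492837596518228)) eye [ 559.947352   -247.58944842  100.        ] (np.float32(249.5), np.float32(291.5), np.float64(13.412659426912727))
136.69787958740483 -104.94808462937367 bal [ 583.85818783 -158.02847025  104.        ]
[ 595.25157113 -132.92729213  102.62244434] [ 581.54462105 -114.06020377  104.01956696] [ 629.05223538 -215.80351739   72.06712221]
```

drive_tool:
  increments:
    - [[110,0.001,0.008,-0.02,0,0,-6],[110,0.0015,0.01,-0.05,0,0,-13],[110,0.0015,0.01,-0.085,0,0,-13.1],[110,0.0015,0.01,-0.11,0,0,-13.1],[110,0.0015,0.01,-0.13,0,0,-13.1],[110,0.0015,0.01,-0.145,0,0,-13.1],[110,0.0015,0.01,-0.153,0,0,-13.1],[110,0.0015,0.01,-0.158,0,0,-13.1],[110,0.0015,0.01,-0.158,0,0,-13.1]]

```text
clock: 7.95
tcp_pos: [583.3, -157.5, 97.0]
tcp_rot: [-0.0, 0.793, 0.609, -0.0]
force: [-0.6, 0.3, 0.2]
opening: 0.569
gripper_force: 0.0
```

```bash
python3 - <<'E'
from lev import *
K,T,p,d=shot('wrist'); save('w3',p); s=bot.sense(); print(bot.tip_reach,s['tcp_pos'],s['force'],s['tcp_rot'])
np.savez('w3.npz',K=K,T=T,p=p,d=d)
try: print(lever(K,T,p,d,72))
except Exception as e: print(e)
E
```

```text
22.0 [ 583.79808479 -157.57403421   97.70659787] [-0.15020504 -0.56178777  0.42500796] [ 3.88196551e-06  7.93114216e-01  6.09072935e-01 -1.76188022e-05]
[ 584.36272772 -157.64764044   97.5       ]
```

View pics/w3.png

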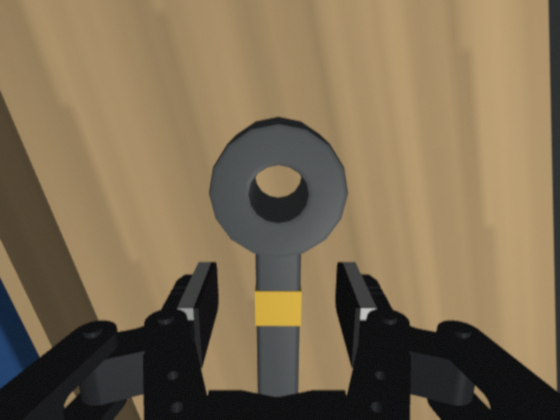

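The band is at (278,308), centred between the fingers, and the arm stands square to them. I'll grip it.

drive_tool:
  increments:
    - [[150,0,0,0,0,0,0],[190,0,0,0,0,0,0],[230,0,0,0,0,0,0],[230,0,0,0,0,0,0],[230,0,0,0,0,0,0],[230,0,0,0,0,0,0],[230,0,0,0,0,0,0]]
  force: 70

```text
clock: 8.58
tcp_pos: [584.6, -157.4, 98.4]
tcp_rot: [0.001, 0.793, 0.609, 0.001]
force: [-1.0, 1.5, 6.3]
opening: 0.167
gripper_force: 69.2
```

drive_tool:
  increments:
    - [[230,0,0,0.003,0,0,0],[230,0,0,0.008,0,0,0],[230,0,0,0.014,0,0,0],[230,0,0,0.022,0,0,0],[230,0,0,0.03,0,0,0],[230,0,0,0.04,0,0,0],[230,0,0,0.05,0,0,0],[230,0,0,0.06,0,0,0],[230,0,0,0.07,0,0,0],[230,0,0,0.08,0,0,0],[230,0,0,0.09,0,0,0],[230,0,0,0.1,0,0,0],[230,0,0,0.108,0,0,0],[230,0,0,0.113,0,0,0],[230,0,0,0.115,0,0,0],[230,0,0,0.115,0,0,0]]

```text
clock: 9.92
tcp_pos: [584.2, -157.4, 212.7]
tcp_rot: [0.0, 0.793, 0.609, 0.0]
force: [0.7, -0.7, -6.9]
opening: 0.171
gripper_force: 68.6
```

```bash
python3 - <<'E'
from lev import *
K,T,p,d=shot('wrist'); s=bot.sense(); print(s['tcp_pos'],s['force'],s['wrist_torque'],s['gripper_force'],s['opening'])
np.savez('w4.npz',K=K,T=T,p=p,d=d); P=cloud(K,T,d); print(P[185:330:15,278].round(1)); print(P[195,215:345:8].round(1).tolist())
E
```

```text
[ 584.08929287 -157.36775375  212.19743011] [ 0.08125828  0.32525147 -7.36625981] [ 0.04128732  0.0173514  -0.03753573] 68.55282068252563 0.1709538462172941
[[ 589.1 -146.5   72.5]
 [ 594.5 -123.5  194.9]
 [ 594.3 -123.7  212.7]
 [ 593.4 -127.1  217.6]
 [ 592.1 -131.9  218.4]
 [ 589.9 -140.3  211.1]
 [ 588.6 -145.5  212. ]
 [ 587.  -151.5  211.5]
 [ 585.5 -157.   212.3]
 [ 583.8 -163.5  211.6]]
[[577.0, -110.8, 216.8], [579.8, -111.1, 218.5], [582.0, -112.0, 217.2], [584.5, -112.5, 217.8], [587.0, -113.2, 217.7], [587.6, -117.4, 203.1], [589.3, -120.7, 192.9], [591.8, -122.9, 187.5], [587.8, -154.3, 70.5], [598.1, -123.7, 190.7], [601.2, -122.5, 198.0], [604.1, -118.7, 214.4], [606.5, -118.4, 217.7], [608.9, -119.1, 217.6], [611.4, -119.6, 218.1], [613.8, -120.3, 218.0], [616.4, -121.3, 216.8]]
```

The lever came up level: arm top 212 and boss top 218 put the underside at 186. I'll carry it to a viewing pose beside the left fixture and measure the pegs closely.

drive_tool:
  increments:
    - [[230,0,0.008,0.004,0,0,1],[230,0,0.02,0.01,0,0,3],[230,-0.002,0.038,0.015,0,0,6],[230,-0.004,0.06,0.018,0,0,10],[230,-0.007,0.085,0.018,0,0,14],[230,-0.01,0.112,0.018,0,0,18.5],[230,-0.013,0.14,0.018,0,0,23],[230,-0.016,0.168,0.018,0,0,28],[230,-0.019,0.196,0.018,0,0,33],[230,-0.022,0.224,0.018,0,0,38],[230,-0.024,0.252,0.018,0,0,43],[230,-0.026,0.28,0.018,0,0,48],[230,-0.028,0.306,0.018,0,0,52.5],[230,-0.029,0.33,0.018,0,0,56.5],[230,-0.03,0.352,0.018,0,0,60],[230,-0.031,0.37,0.018,0,0,63],[230,-0.032,0.384,0.018,0,0,65],[230,-0.032,0.394,0.018,0,0,66.5],[230,-0.032,0.4,0.018,0,0,67.3],[230,-0.032,0.4,0.018,0,0,67.3]]

```text
clock: 11.63
tcp_pos: [552.0, 243.5, 230.3]
tcp_rot: [0.0, 0.322, 0.947, 0.0]
force: [-0.6, -0.3, -7.0]
opening: 0.171
gripper_force: 68.7
```

```bash
python3 - <<'E'
from lev import *
K,T,p,d=shot('wrist'); s=bot.sense(); print(s['tcp_pos'],s['tcp_rot'],s['force'],s['wrist_torque'],s['clock'])
np.savez('w5.npz',K=K,T=T,p=p,d=d); save('w5',p)
P=cloud(K,T,d); n,l,st,ce=cv2.connectedComponentsWithStats(((abs(P[...,2]-64)<5)).astype(np.uint8))
for i in range(1,n):
    if st[i,4]>30: print(ce[i],st[i,4],np.nanmean(P[l==i],0),plane(K,T,*ce[i],64))
E
```

```text
[552.08146577 242.68043379 230.26983928] [-1.40605602e-05  3.22490417e-01  9.46572726e-01 -7.54039209e-05] [ 0.15833383 -0.78476953 -5.49813991] [ 0.02872291 -0.01055464 -0.01387446] 11.6833
[67.94701987 30.60927152] 151 [372.27517738 198.50205567  62.49313758] [372.89914655 198.97315278  64.        ]
[375.83482143  36.45758929] 448 [506.17298973 366.65892693  63.06680939] [506.11702111 366.42047164  64.        ]
[362.46078431 223.75490196] 102 [616.33254118 282.07167121  62.76390288] [615.80385117 282.10226994  64.        ]
[532.28140704 280.86432161] 796 [746.60057581 367.12818741  63.95084977] [745.83241999 367.45915421  64.        ]
[ 13.7826087  304.71014493] 69 [494.42722229   5.85596606  66.98257598] [494.42681295   2.87844637  64.        ]
[ 37.13934426 342.91803279] 244 [532.75260128  -7.09400466  67.18485683] [532.95991776 -10.41210229  64.        ]
```

View pics/w5.png

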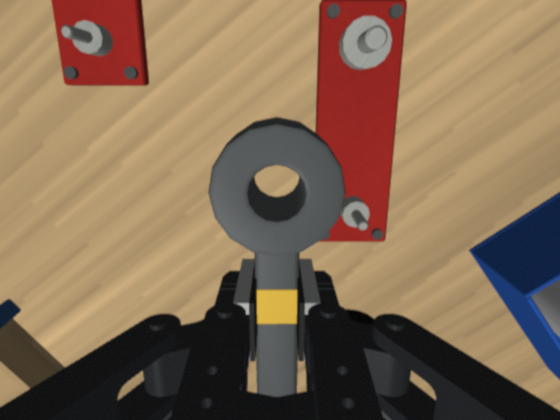

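The wrist view shows the fixture meant at right, with its stud top at (375,37) and pin top at (363,225), and the lever held straight at column 277. I'll check the lever's position in the grip.

```bash
python3 - <<'E'
from lev import *
f=np.load('w5.npz');K,T,p,d=[f[k] for k in 'KTpd']
P=cloud(K,T,d)
for n,(u,v) in dict(bossL=(225,200),bossR=(330,200),bossT=(277,140),bossB=(277,240),arm1=(277,275),arm2=(277,340),arm3=(277,385)).items(): print(n,np.nanmedian(P[v-3:v+4,u-3:u+4].reshape(-1,3),0).round(1))
zu=204.3; B=lever(K,T,p,d,zu)
m=(abs(P[...,2]-zu-32)<4).astype(np.uint8); m[260:]=0
c=max(cv2.findContours(m,0,2)[0],key=cv2.contourArea); (x,y),r=cv2.minEnclosingCircle(c); a=plane(K,T,x,y,zu+32)
t=np.array([552.1,243.0]); U=np.array([.7923,-.6101]);V=np.array([.6101,.7923])
print('band',B,'boss',a,(x,y,r)); print([(round((q[:2]-t)@U,1),round((q[:2]-t)@V,1)) for q in (B,a)])
E
```

```text
bossL [509.2 255.9 235.5]
bossR [529.5 282.3 235.6]
bossT [504.3 280.4 235.5]
bossB [530.2 260.6 235.5]
arm1 [542.7 251.1 229.5]
arm2 [564.1 234.7 229.5]
arm3 [580.4 222.  229.6]
band [552.35471273 243.42276723 229.8       ] boss [516.27013045 271.0824166  236.3       ] (276.5, 189.23077392578125, 68.5560531616211)
[(np.float64(-0.1), np.float64(0.5)), (np.float64(-45.5), np.float64(0.4))]
```

drive_tool:
  increments:
    - [[230,-0.001,0.008,0,0,0,0],[230,-0.002,0.02,0,0,0,0],[230,-0.004,0.036,0,0,0,0],[230,-0.006,0.054,0,0,0,0],[230,-0.008,0.071,0,0,0,0],[230,-0.0095,0.085,-0.002,0,0,0],[230,-0.0105,0.093,-0.008,0,0,0],[230,-0.011,0.0967,-0.018,0,0,0],[230,-0.011,0.0967,-0.03,0,0,0],[230,-0.011,0.0967,-0.043,0,0,0],[230,-0.011,0.0967,-0.056,0,0,0],[230,-0.011,0.0967,-0.068,0,0,0],[230,-0.011,0.0967,-0.078,0,0,0],[230,-0.011,0.0967,-0.085,0,0,0],[230,-0.011,0.0967,-0.0885,0,0,0],[230,-0.011,0.0967,-0.0895,0,0,0],[230,-0.011,0.0967,-0.0895,0,0,0],[230,-0.011,0.0967,-0.0895,0,0,0],[230,-0.011,0.0967,-0.0895,0,0,0]]

```text
clock: 13.27
tcp_pos: [541.4, 339.4, 141.5]
tcp_rot: [0.0, 0.323, 0.947, 0.0]
force: [-0.2, 0.4, -7.2]
opening: 0.17
gripper_force: 68.8
```

```bash
python3 - <<'E'
from lev import *
K,T,p,d=shot('wrist'); save('w6',p); s=bot.sense(); print(s['tcp_pos'],s['tcp_rot'],s['force'],s['clock'],abs(s['joint_velocities']).max())
k,t,q,e=shot('scene'); o=np.zeros((420,800,3),np.uint8); o[:,:400]=p[:,80:480]; o[:,400:]=cv2.resize(q[140:350,300:500],(400,420)); save('w6',o)
P=cloud(K,T,d)
for v,u in((275,277),(385,277),(200,225),(200,330)): print(P[v-3:v+4,u-3:u+4].reshape(-1,3).mean(0).round(1))
k,t,q,e=shot('top'); P=cloud(k,t,e); hs=cv2.cvtColor(q,cv2.COLOR_RGB2HSV); b=(cv2.inRange(hs,(100,150,60),(125,255,200))>0)&(abs(P[...,2]-110)<7); b[:,:250]=0; print('front',P[b].mean(0))
m=(P[...,2]>165)&(P[...,2]<178); m[:, :205]=0; m[:,255:]=0;m[175:]=0;print('motor',np.nanmedian(P[m],0))
w=(P[...,2]>3)&(P[...,2]<30)&(hs[...,1]<80);w[265:305,315:400]&=True;w[:265]=0;w[305:]=0;w[:,:315]=0;w[:,400:]=0;print('wrench',np.nanmin(P[w],0),np.nanmax(P[w],0))
E
```

```text
[541.31843676 339.39402393 141.43604628] [3.71431708e-04 3.22570406e-01 9.46545322e-01 3.86209746e-04] [ 0.75155724  0.47216343 -6.00807894] 13.3167 0.0018085876204752614
[532.1 346.9 140.5]
[nan nan nan]
[498.7 351.8 146.6]
[519.  378.2 146.6]
front [ 487.61510673 -166.23343739  112.47920177]
motor [743.19106945 188.61714336 173.03265591]
wrench [ 317.44750584 -238.70347251    3.00727981] [401.1089746  -66.06164942  13.82853098]
```

View pics/w6.png

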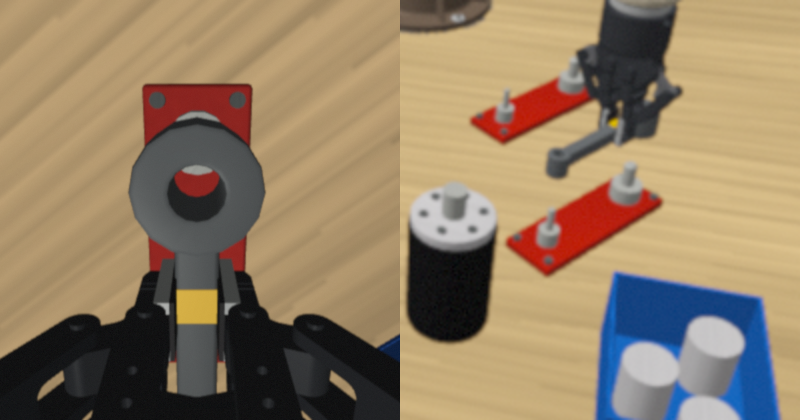

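The left half (wrist) shows the boss centred over the plate, with the lever at column 197 midway between the plate's corner holes at 157 and 237. The right half (scene) shows the lever level above the fixture and touching nothing. Its underside is about 114.5 mm up, the drawer is still open, and the motor and wrench have not moved. I'm handing it in.

```bash
python3 -c "
from bench import workorder
print(workorder.sign_off())"
```

```text
the job is handed in; nothing more can be done
None
```

The job is handed in at about 13.5 s on the robot's clock: the top drawer is open to its stop, and the lever is held level and still over the left fixture, its underside about 50 mm above the stud and pin tops, with the motor and wrench unmoved.

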